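# Find the rotary cutter with the wobbly handle and set it aside for repair

## Task

One of the three rotary cutters in the rack has a handle that has worked loose: without pulling them out, feel for it by rocking the handle ends gently sideways, each first to the robot's left as far as it gives and then to the right, until you find the one that wobbles. Draw that cutter out by its handle end, flat along the mat, until its head is clear in front of the keeper bar, and let go of it; then take it again at its neck, where head and handle meet, lift it level and lay it flat inside the blue repair tray without dropping it. Do not force the sound handles, leave the sound cutters in the rack, and leave everything else where it stands.

Things in the scene. Friction and masses are not known exactly. Their poses are not given: they have to be found in the camera images.
- rack: fixed wooden rack, 253 mm wide: three open-topped channels 75 mm apart, 47 wide, 64 deep, walls 28 high, closed at the back. Origin: middle of its front mouth at mat height; x points into the rack, away from the robot, y to the robot's left. A cutter head lies in each channel on the mat, and can turn there by 0.05 rad (8 mm at the handle end): that is not joint play
- bar (a point): centre of the rack's dark keeper bar, which crosses over the cutters' necks 28 to 38 mm above the mat, from 35 mm in front of the mouth to 12 mm behind it. Only the last 88 mm of a handle is free from above; to come out, a cutter must slide straight out along the mat until its head is in front of the bar (100 to 110 mm)
- cutter_a: rotary cutter a, one of three lookalikes, lying flat (180 g, 184 mm long): grey closed guard head 60 x 44 x 14 mm with a 45 mm steel disc on top, orange handle 20 mm wide, 20 high. Origin: underside of the pivot bolt where head and handle meet (neck); balances within 12 mm of it. x points out through the head (x 0 to 60 mm), z up; the handle runs to -x and is hinged here about z
- tail_a (a point): centre of cutter a's round handle end, 110 mm behind the pivot, 10 mm above the underside: upright cylinder 27 mm across, 20 high, so it can turn in a pinch from above. In a sound cutter handle and head are rigid together; in a loose one the handle rocks freely 0.22 rad to either side of straight (24 mm at this end), almost without resistance
- nose_a (a point): front end of cutter a's head, 60 mm ahead of the pivot, 7 mm above the underside
- cutter_b: rotary cutter b, one of three lookalikes, lying flat (180 g, 184 mm long): grey closed guard head 60 x 44 x 14 mm with a 45 mm steel disc on top, orange handle 20 mm wide, 20 high. Origin: underside of the pivot bolt where head and handle meet (neck); balances within 12 mm of it. x points out through the head (x 0 to 60 mm), z up; the handle runs to -x and is hinged here about z
- tail_b (a point): centre of cutter b's round handle end, 110 mm behind the pivot, 10 mm above the underside: upright cylinder 27 mm across, 20 high, so it can turn in a pinch from above. In a sound cutter handle and head are rigid together; in a loose one the handle rocks freely 0.22 rad to either side of straight (24 mm at this end), almost without resistance
- nose_b (a point): front end of cutter b's head, 60 mm ahead of the pivot, 7 mm above the underside
- cutter_c: rotary cutter c, one of three lookalikes, lying flat (180 g, 184 mm long): grey closed guard head 60 x 44 x 14 mm with a 45 mm steel disc on top, orange handle 20 mm wide, 20 high. Origin: underside of the pivot bolt where head and handle meet (neck); balances within 12 mm of it. x points out through the head (x 0 to 60 mm), z up; the handle runs to -x and is hinged here about z
- tail_c (a point): centre of cutter c's round handle end, 110 mm behind the pivot, 10 mm above the underside: upright cylinder 27 mm across, 20 high, so it can turn in a pinch from above. In a sound cutter handle and head are rigid together; in a loose one the handle rocks freely 0.22 rad to either side of straight (24 mm at this end), almost without resistance
- nose_c (a point): front end of cutter c's head, 60 mm ahead of the pivot, 7 mm above the underside
- tray: fixed blue open repair tray, outside 260 x 135 x 28 mm, walls 5 mm, floor 5 mm thick. Origin: centre of its underside, on the mat; x along its length, z up. It stands to the left or the right
- tin: bystander: closed green tin with white lid, 206 x 116 x 40 mm, fixed, on the other side from the tray. Origin: underside centre
- cone: bystander: red thread cone, 60 mm across, 110 mm high. Origin: underside centre
- jar: bystander: amber jar, 64 mm across, 85 mm high. Origin: underside centre
- pincushion: bystander: round red pincushion, 68 mm across, 34 mm high. Origin: underside centre
- weight: bystander: round steel pattern weight, 56 mm across, 26 mm high. Origin: underside centre
- spool: bystander: green thread spool, 40 mm across, 50 mm high. Origin: underside centre
- mat: fixed purple cutting mat, 640 x 960 mm, its top 3 mm above the table; rack, tray, cutters and bystanders stand on it. Origin: underside centre

How it is judged (in metres and radians):
On the way, in this order (a step that is already met when the one before it is completed fails the run):
1. the loose cutter, still in the rack, is rocked by the fingers to the robot's left: its round end at least 12 mm off straight (y of tail_b in the frame of cutter_b above 0.012 m and contact force between the fingers and cutter_b above 0.1 N and x of cutter_b in the frame of rack above -0.03 m), for 0.05 s.
2. then rocked to the right by at least 12 mm, still in the rack (y of tail_b in the frame of cutter_b below -0.012 m and contact force between the fingers and cutter_b above 0.1 N and x of cutter_b in the frame of rack above -0.03 m), for 0.05 s.
3. it lies flat on the mat, its head in front of the keeper bar (pivot at least 93 mm in front of the rack's mouth), let go (x of cutter_b in the frame of rack below -0.093 m and height (world z) of cutter_b below 0.01 m and contact force between each of the fingers, the arm and cutter_b below 0.05 N), for 0.2 s.
4. it is taken again near its neck (TCP within 70 mm of the pivot) and lifted at least 25 mm off the mat (height (world z) of cutter_b above 0.028 m and distance between the grasp point and cutter_b below 0.07 m and contact force between the fingers and cutter_b above 0.5 N), for 0.05 s.
At the end, for the whole second after the job is handed in: The loose cutter lies flat (within 0.12 rad) and still inside the blue tray, its nose and round end both between the walls and under 25 mm above the tray's underside, let go; the two sound cutters are still in the rack, not more than 35 mm out of their channels, on the mat (x of nose_b in the frame of tray between -0.126 and 0.126 m and y of nose_b in the frame of tray between -0.063 and 0.063 m and z of each of nose_b, tail_b in the frame of tray below 0.025 m and x of tail_b in the frame of tray between -0.126 and 0.126 m and y of tail_b in the frame of tray between -0.063 and 0.063 m and angle between cutter_b's own z axis and vertical below 0.12 rad and linear speed of cutter_b below 0.02 m/s and contact force between each of the fingers, the arm and cutter_b below 0.05 N and x of each of cutter_a, cutter_c in the frame of rack above -0.035 m and height (world z) of each of cutter_a, cutter_c below 0.012 m); the robot touches nothing.
It fails at once if a sound cutter is pulled or lifted from its place (moved more than 35 mm) (distance of any of cutter_a, cutter_c from where it was at the start of the episode above 0.035 m).
It fails at once if a sound handle is forced out of line (15 mm at its end) (y of tail_a in the frame of cutter_a above 0.015 m or y of tail_a in the frame of cutter_a below -0.015 m or y of tail_c in the frame of cutter_c above 0.015 m or y of tail_c in the frame of cutter_c below -0.015 m).
It fails at once if the loose cutter tips more than 0.45 rad from level (angle between cutter_b's own z axis and vertical above 0.45 rad).
It fails at once if the loose cutter is let go in the air (more than 22 mm above the mat) (height (world z) of cutter_b above 0.025 m and contact force between the fingers and cutter_b below 0.02 N).
It fails at once if a bystander is moved more than 30 mm (distance of any of cone, jar, pincushion, weight, spool from where it was at the start of the episode above 0.03 m).
It also fails if it takes over 72 s, if anything falls off the work surface, if the arm or the gripper's body presses on something with over 40 N, if the wrist force passes 120 N, or if a joint passes its speed limit or range.

## Robot

A 6-joint arm with a two-finger parallel gripper is mounted at the origin on the work surface. World frame = base frame: x ahead of the robot, y to its left, z up, the work surface at z = 0. Lengths are in mm, angles in rad, forces in N, time in s.
With the tool pointing down it reaches from about 300 to 850 mm from the base axis. Payload 4.2 kg.
Tool frame: the origin (TCP) lies between the finger pads, 19 mm behind the fingertips; this is the grasp point; z points along the fingers, y is the line along which they close (so a half turn about z gives the same grasp; the last joint's range is limited). The gripper opens to 91 mm and grips with 3 to 60 N. Pads are 32 mm wide; open, the fingers measure 118 mm over their backs; the gripper's body (76 mm by 178 mm) begins 60 mm behind the grasp point.
Start: joints at [-1.235, 0.32, 1.565, -0, 1.257, -0.02], TCP at [200.299, -539, 232.776] pointing down, gripper open.
Joint ranges: [-3.11, 3.11], [-0.84, 2.01], [0.21, 2.61], [-1.34, 4.49], [0.05, 2.63], [-2.56, 2.56]. Speed limits (rad/s): [2.57, 2.57, 3.14, 3.14, 3.14, 3.14].

## Interface

Orientations are given as a unit quaternion [w, x, y, z].
In Python, from rig import env gives the robot as it stands. The module is installed in compiled form; this text tells all that it offers.
- The arm moves only by the shell command python3 -m handwheel 'ROWS' [FORCE]. ROWS is JSON, a list that holds one entry, the list of rows, each a list of 7 numbers: the turn, a rotation vector about the tool's x, y, z in units of pi rad (1.0 is pi rad), then the shift along the tool's x, y, z in units of 0.3 m (1.0 is 0.3 m), then the gripper's target within -1 to 1 (shut at 1, half-way at 0, fully open at -1). In form: [[[wx, wy, wz, tx, ty, tz, grip], ...]]. A call has 1 to 12 rows; each row is the pose to reach, as a shift and turn from the pose commanded when the call began, along the tool's axes at that moment, turning the shorter way round; what a row does not reach only later rows make up. A row lasts 1/10 s, in which the tool goes at most 50 mm and 8.59 degrees, less where a joint would pass 70% of its speed; a pose out of reach is approached as far as the arm can. A call with a number of a shift or a turn outside -1 to 1 is refused whole. A call with a gripper value outside its range is refused whole. The fingers move at their own pace and stop on an object; FORCE is the grip in N (left out, the last holds). Time passes only in rows, so rows that repeat a pose let the fingers close. It gives the time, the measured TCP pose, the force, the opening and the grip force at its end, in the units of the state.
- env.sense(): the state, without advancing time (a new reading comes with each control period).
- env.snapshot(name): name is "side" or "top"; returns a dict with "color" (400x640x3 uint8, red, green, blue), "mtx" (3x3 intrinsics, pixels), "position" and "attitude" of the camera in the world. Camera axes: x right, y down, z forward; pixel columns grow to the right and rows downward; lengths in mm; the calibration is good to about 2 mm. A picture is of the moment at which its call begins. There is no depth.
- env.job_done(): hands the job in; it is judged then, once.
Trained networks look in the newest picture that a camera, given by its name, has taken for a name from the list of things; names that differ only in an ending like _2 or _b are one class to them, and where a whole thing is asked for, a point or a joint stands for the part that bears it (a point fixed in the world has none). Each returns a list of dicts, best first, with "confidence" (0 to 1); they miss things now and then, are a little off and sometimes report something else, mostly with a low value. They report only what shows in the picture. A call takes as long as a camera call.
- env.silhouettes(thing, camera): "mask" (400x640 bool, what is visible of it) and "xy" ([column, row] in pixels, amid what is visible of it).
The state is a dict: "clock": time; "qpos": joint angles; "dq": joint speeds; "joint_torque": joint torques, N m; "tool_pos": TCP position; "tcp_rot": TCP orientation; "wrist_force": force on the tool from outside, world axes, zero at the start; "torque": the same for the moment, N m; "width": opening from 0.0 (shut) to 1.0 (fully open); "grasp_force": force on a finger pad.
Only numpy, scipy, OpenCV 4.12 (cv2) and the standard library are available. Lean on these libraries where they do the work, as an engineer would, in place of code of your own. Each camera call takes 0.05 s, during which the arm holds its last target. There are 200 camera calls.

## Working session

There is one attempt and no reset: what is moved stays moved. The work goes in short steps, Python scripts to look and compute and a shell command to move; the robot and the scene stay as the last step left them, time stands still between calls to the robot, and variables do not carry over. Pictures are saved under pics/ and viewed, at most 10 in all, crops included, and the job is handed in when it is done.

```bash
mkdir -p pics
cat > h.py <<'E'
from rig import env
import numpy as np, cv2
from scipy.spatial.transform import Rotation as R
def quat(q): return R.from_quat([q[1],q[2],q[3],q[0]])
def snap(n,f=None):
    s=env.snapshot(n)
    if f: cv2.imwrite('pics/'+f,s['color'][:,:,::-1])
    return s
def cam(s):
    a=np.array(s['attitude'],float)
    return (a if a.shape==(3,3) else quat(a).as_matrix()),np.array(s['position'],float),np.array(s['mtx'],float)
def ray(s,uv,z):
    Rm,p,K=cam(s); d=Rm@np.linalg.solve(K,[uv[0],uv[1],1.]); return p+d*(z-p[2])/d[2]
def proj(s,P):
    Rm,p,K=cam(s); c=K@(Rm.T@(np.array(P,float)-p)); return c[:2]/c[2]
E
python3 - <<'E'
from h import *
s=snap('top','top0.png'); t=snap('side','side0.png')
print(s['position'],s['attitude'],s['mtx']);print(t['position'])
print(env.sense())
for n in ['rack','bar','cutter_a','tail_a','nose_a','tray','tin','cone','jar','pincushion','weight','spool']:
    for d in env.silhouettes(n,'top')[:4]:
        print(n,round(d['confidence'],2),np.round(d['xy']),d['mask'].sum(),np.round(ray(s,d['xy'],10)))
E
```

```text
[ 474.18688895   13.38973808 1079.88222278] [ 0.02318767 -0.70327126  0.70978238 -0.03287613] [[494.62815467   0.         323.09655754]
 [  0.         494.62815467 200.84554272]
 [  0.           0.           1.        ]]
[367.43270846 664.23233302 881.80506607]
{'clock': 0.1, 'qpos': array([-1.23502550e+00,  3.20234980e-01,  1.56552516e+00, -5.67516500e-05,
        1.25743083e+00, -1.99886268e-02]), 'dq': array([ 0.00073813, -0.00053078, -0.00303786,  0.00043538, -0.00029156,
       -0.00159116]), 'joint_torque': array([ 8.06920798e-05, -4.13330233e+01, -2.32509917e+01,  7.28945131e-02,
        4.22614056e-02, -6.41933661e-05]), 'tool_pos': array([ 200.12659963, -538.6025708 ,  232.01269471]), 'tcp_rot': array([-7.84974466e-04,  9.84219206e-01,  1.76951729e-01, -1.52307669e-04]), 'wrist_force': array([-0.76596759,  0.39510188,  0.07941092]), 'torque': array([-0.02095937,  0.01334708,  0.01480766]), 'grasp_force': 0.0, 'width': 0.9957797953474575}
rack 0.78 [333. 142.] 4840 [687. -24.  10.]
bar 0.87 [332. 143.] 4761 [687. -22.  10.]
bar 0.33 [299. 146.] 799 [680.  51.  10.]
bar 0.32 [337. 185.] 433 [593. -32.  10.]
cutter_a 0.93 [335. 166.] 837 [636. -29.  10.]
cutter_a 0.91 [300. 169.] 859 [630.  48.  10.]
cutter_a 0.55 [367. 160.] 794 [649. -99.  10.]
tail_a 0.93 [374. 180.] 424 [ 603. -113.   10.]
tail_a 0.82 [339. 186.] 423 [592. -37.  10.]
tail_a 0.57 [302. 190.] 383 [584.  44.  10.]
tail_a 0.35 [302. 144.] 714 [685.  44.  10.]
nose_a 0.98 [300. 145.] 698 [681.  48.  10.]
nose_a 0.76 [368. 160.] 797 [ 649. -102.   10.]
nose_a 0.71 [335. 164.] 710 [640. -28.  10.]
tray 0.69 [174. 248.] 8238 [461. 320.  10.]
tin 0.73 [478. 228.] 5620 [ 498. -337.   10.]
jar 0.85 [460. 120.] 1023 [ 735. -305.   10.]
pincushion 0.87 [392. 288.] 799 [ 370. -148.   10.]
weight 0.56 [276. 296.] 512 [357. 100.  10.]
spool 0.8 [315. 292.] 339 [364.  18.  10.]
```

View pics/top0.png

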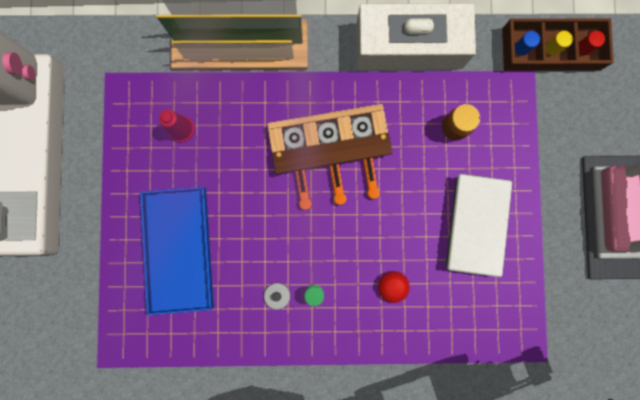

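View pics/side0.png

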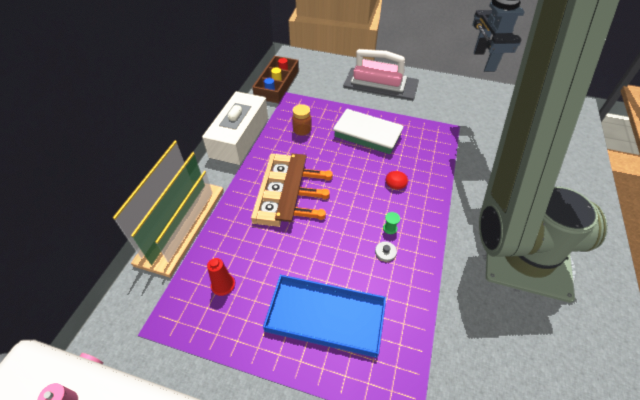

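The top view shows the rack at about (330,140), its handle ends at (305,202), (340,198) and (373,191), the tray on the left at (177,250) and the tin on the right. The area between handles and tray is clear except for the weight (277,296) and spool (315,296).

```bash
cat >> h.py <<'E'
def orange(s):
    h=cv2.cvtColor(s['color'],cv2.COLOR_RGB2HSV); return cv2.inRange(h,(0,150,120),(20,255,255))
def tails(s,box=(270,165,400,260)):
    """tail centre (top face z=23) per orange component, in a column/row box of the top view"""
    m=orange(s); k=np.zeros_like(m); x0,y0,x1,y1=box; k[y0:y1,x0:x1]=m[y0:y1,x0:x1]
    n,l,st,_=cv2.connectedComponentsWithStats(k); out=[]
    for i in range(1,n):
        if st[i,4]<80: continue
        v,u=np.nonzero(l==i); P=np.array([ray(s,(a,b),23) for a,b in zip(u,v)])[:,:2]
        c=P.mean(0); d=np.linalg.svd(P-c,full_matrices=False)[2][0]; d*=-np.sign(d[0])
        t=(P-c)@d; e=np.percentile(t,99.5); 
        q=P[t>e-27]; q=q.mean(0); out.append((q,np.degrees(np.arctan2(-d[1],-d[0])),c+d*e,st[i,4]))
    return out
E
python3 - <<'E'
from h import *
s=snap('top'); big=cv2.resize(s['color'][95:220,255:405],None,fx=5,fy=4.8,interpolation=cv2.INTER_CUBIC); cv2.imwrite('pics/crop.png',big[:,:,::-1])
for o in tails(s): print([np.round(x,1) for x in o])
for n,z in (('rack',35),('tray',31),('tin',43)):
    m=env.silhouettes(n,'top')[0]['mask']; v,u=np.nonzero(m)
    P=np.array([ray(s,(a,b),z)[:2] for a,b in zip(u,v)],np.float32); r=cv2.minAreaRect(P); print(n,r,np.round(cv2.boxPoints(r)))
E
```

```text
[array([564.7, -36.3]), np.float64(9.6), array([551.7, -38.5]), np.int32(288)]
[array([ 577.1, -108.5]), np.float64(9.8), array([ 563.8, -110.9]), np.int32(255)]
[array([555.6,  37.9]), np.float64(8.4), array([542.9,  36. ]), np.int32(140)]
rack ((693.0316162109375, -16.115814208984375), (114.81377410888672, 254.77462768554688), 9.946722030639648) [[ 614.   99.]
 [ 658. -152.]
 [ 772. -132.]
 [ 728.  119.]]
tray ((457.7574768066406, 307.4840393066406), (260.5646057128906, 141.71273803710938), 3.885648250579834) [[323. 369.]
 [333. 228.]
 [593. 246.]
 [583. 387.]]
tin ((504.6554870605469, -328.2271728515625), (120.44811248779297, 204.51824951171875), 81.72193145751953) [[ 395. -373.]
 [ 597. -403.]
 [ 615. -283.]
 [ 412. -254.]]
```

View pics/crop.png

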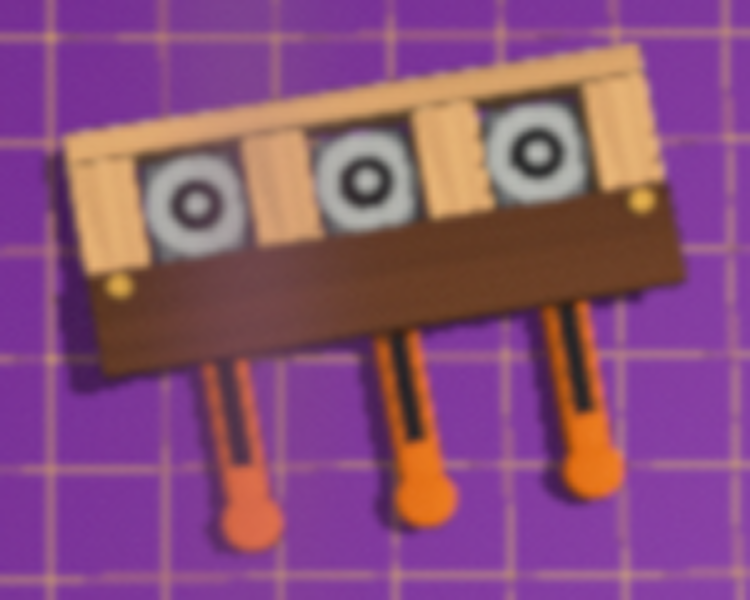

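```bash
cat >> h.py <<'E'
def plan(P,yaw=None):
    """shift in units of 0.3 m and turn about tool z in units of pi, from the measured pose"""
    e=env.sense(); M=quat(e['tcp_rot']).as_matrix(); y=np.degrees(np.arctan2(M[1,0],M[0,0]))
    d=M.T@(np.array(P,float)-e['tool_pos'])/300
    w=0 if yaw is None else -(((yaw-y)+90)%180-90)/180
    print('t',e['clock'],'pos',np.round(e['tool_pos'],1),'yaw',round(y,2),'shift',np.round(d,4),'turn',round(w,4),'F',np.round(e['wrist_force'],2),'w',round(e['width'],3),round(e['grasp_force'],2))
E
python3 -m handwheel '[[[0,0,0,0.84,-0.45,0.1,0],[0,0,0,0.84,-0.45,0.1,0],[0,0,0,0.84,-0.45,0.1,0],[0,0,0,0.84,-0.45,0.1,0],[0,0,0,0.84,-0.45,0.1,0],[0,0,0,0.84,-0.45,0.1,0],[0,0,0,0.84,-0.45,0.1,0],[0,0,0,0.84,-0.45,0.1,0]]]' 5
python3 -c "
from h import *
plan((577,-108.5,100),9.8)"
```

```text
clock: 1.7
tool_pos: [389.8, -324.3, 202.8]
tcp_rot: [0.0, 0.984, 0.178, -0.0]
wrist_force: [-0.1, 0.3, -0.3]
width: 0.503
grasp_force: 0.0
t 1.7 pos [ 389.8 -324.3  202.8] yaw 20.51 shift [ 0.8365 -0.4554  0.3421] turn 0.0595 F [-0.14  0.32 -0.28] w 0.503 0.0
```

```bash
python3 -m handwheel '[[[0,0,0.06,0.837,-0.455,0.2,0],[0,0,0.06,0.837,-0.455,0.2,0],[0,0,0.06,0.837,-0.455,0.2,0],[0,0,0.06,0.837,-0.455,0.2,0],[0,0,0.06,0.837,-0.455,0.34,0],[0,0,0.06,0.837,-0.455,0.34,0],[0,0,0.06,0.837,-0.455,0.34,0],[0,0,0.06,0.837,-0.455,0.34,0],[0,0,0.06,0.837,-0.455,0.34,0]]]' 5
python3 - <<'E'
from h import *
plan((577,-108.5,26),9.8)
E
```

```text
clock: 2.6
tool_pos: [577.0, -111.0, 101.3]
tcp_rot: [0.0, 0.997, 0.083, 0.0]
wrist_force: [-0.1, -0.5, 0.6]
width: 0.498
grasp_force: 0.0
t 2.6 pos [ 577.  -111.   101.3] yaw 9.51 shift [ 0.0013 -0.0084  0.2511] turn -0.0016 F [-0.07 -0.48  0.57] w 0.498 0.0
```

```bash
python3 -m handwheel '[[[0,0,0,0,-0.007,0.15,0],[0,0,0,0,-0.007,0.25,0],[0,0,0,0,-0.007,0.25,0],[0,0,0,0,-0.007,0.25,1],[0,0,0,0,-0.007,0.25,1],[0,0,0,0,-0.007,0.25,1],[0,0,0,0,-0.007,0.25,1]]]' 3
python3 -c "
from h import *
plan((577,-108.5,26),9.8)"
```

```text
clock: 3.3
tool_pos: [577.7, -108.1, 27.5]
tcp_rot: [0.001, 0.996, 0.084, 0.001]
wrist_force: [-0.7, -2.1, 4.1]
width: 0.295
grasp_force: 3.0
t 3.3 pos [ 577.7 -108.1   27.5] yaw 9.6 shift [-0.0027  0.0009  0.0049] turn -0.0011 F [-0.69 -2.15  4.05] w 0.295 3.0
```

```bash
for i in 1; do python3 -m handwheel '[[[0,0,0,0,-0.01,0,1],[0,0,0,0,-0.02,0,1],[0,0,0,0,-0.02,0,1]]]'; done
```

```text
clock: 3.6
tool_pos: [577.0, -101.9, 26.6]
tcp_rot: [0.001, 0.996, 0.084, 0.001]
wrist_force: [0.9, -5.9, 4.8]
width: 0.326
grasp_force: 3.0
```

```bash
python3 -m handwheel '[[[0,0,0,0,-0.01,0,1],[0,0,0,0,-0.015,0,1],[0,0,0,0,-0.015,0,1]]]'
```

```text
clock: 3.9
tool_pos: [576.3, -97.5, 26.5]
tcp_rot: [0.001, 0.996, 0.084, 0.001]
wrist_force: [0.7, -6.5, 5.9]
width: 0.426
grasp_force: 3.0
```

The handle resists (about 6 N, and the fingers were pushed open instead of it following): this one is sound. Return to centre, release, rise, and move to the middle one.

```bash
python3 -m handwheel '[[[0,0,0,0,0.02,0,1],[0,0,0,0,0.035,0,1],[0,0,0,0,0.035,0,0],[0,0,0,0,0.035,0,0],[0,0,0,0,0.035,-0.15,0],[0,0,0,0,0.035,-0.15,0],[0,0,0,0,0.035,-0.15,0]]]' 3
python3 - <<'E'
from h import *
s=snap('top')
for o in tails(s): print([np.round(x,1) for x in o])
plan((565,-36.2,70),9.8)
plan((565,-36.2,26),9.8)
E
```

```text
clock: 4.6
tool_pos: [577.2, -107.0, 71.3]
tcp_rot: [0.0, 0.996, 0.084, 0.001]
wrist_force: [-0.3, -0.2, 0.4]
width: 0.501
grasp_force: 0.0
t 4.65 pos [ 576.3 -106.9   70.3] yaw 9.6 shift [ 0.0021 -0.2386  0.0012] turn -0.0011 F [-0.2  -0.2  -0.42] w 0.5 0.0
t 4.65 pos [ 576.3 -106.9   70.3] yaw 9.6 shift [ 0.0022 -0.2385  0.1478] turn -0.0011 F [-0.2  -0.2  -0.42] w 0.5 0.0
```

```bash
python3 -m handwheel '[[[0,0,0,0.002,-0.239,0,0],[0,0,0,0.002,-0.239,0,0],[0,0,0,0.002,-0.239,0,0],[0,0,0,0.002,-0.239,0.147,0],[0,0,0,0.002,-0.239,0.147,0],[0,0,0,0.002,-0.239,0.147,1],[0,0,0,0.002,-0.239,0.147,1],[0,0,0,0.002,-0.239,0.147,1],[0,0,0,0.002,-0.239,0.147,1]]]' 3
```

```text
clock: 5.55
tool_pos: [565.6, -36.7, 27.3]
tcp_rot: [0.0, 0.997, 0.083, 0.0]
wrist_force: [-0.7, -0.6, -0.5]
width: 0.298
grasp_force: 3.0
```

```bash
python3 -m handwheel '[[[0,0,0,0,-0.01,0,1],[0,0,0,0,-0.02,0,1],[0,0,0,0,-0.03,0,1],[0,0,0,0,-0.03,0,1]]]'
```

```text
clock: 5.95
tool_pos: [564.4, -28.2, 27.1]
tcp_rot: [0.001, 0.996, 0.084, 0.0]
wrist_force: [-0.6, -6.5, 1.9]
width: 0.329
grasp_force: 3.0
```

Sound as well (6.5 N). On to the left one.

```bash
python3 -m handwheel '[[[0,0,0,0,0.02,0,1],[0,0,0,0,0.03,0,1],[0,0,0,0,0.03,0,0],[0,0,0,0,0.03,0,0],[0,0,0,0,0.03,-0.15,0],[0,0,0,0,0.03,-0.15,0],[0,0,0,0,0.03,-0.15,0]]]' 3
python3 - <<'E'
from h import *
plan((556.3,38,70),9.8)
plan((556.3,38,26),9.8)
E
```

```text
clock: 6.65
tool_pos: [566.3, -36.4, 72.4]
tcp_rot: [0.0, 0.997, 0.084, 0.001]
wrist_force: [-0.5, 0.5, -0.1]
width: 0.498
grasp_force: 0.0
t 6.65 pos [566.3 -36.4  72.4] yaw 9.59 shift [ 0.0086 -0.25    0.0078] turn -0.0012 F [-0.45  0.51 -0.13] w 0.498 0.0
t 6.65 pos [566.3 -36.4  72.4] yaw 9.59 shift [ 0.0082 -0.2501  0.1544] turn -0.0012 F [-0.45  0.51 -0.13] w 0.498 0.0
```

```bash
python3 -m handwheel '[[[0,0,0,0.007,-0.25,0,0],[0,0,0,0.007,-0.25,0,0],[0,0,0,0.007,-0.25,0,0],[0,0,0,0.007,-0.25,0.15,0],[0,0,0,0.007,-0.25,0.15,0],[0,0,0,0.007,-0.25,0.15,1],[0,0,0,0.007,-0.25,0.15,1],[0,0,0,0.007,-0.25,0.15,1],[0,0,0,0.007,-0.25,0.15,1]]]' 3
```

```text
clock: 7.55
tool_pos: [555.1, 37.6, 27.1]
tcp_rot: [0.0, 0.997, 0.083, 0.0]
wrist_force: [-0.9, -0.3, 0.0]
width: 0.295
grasp_force: 3.0
```

```bash
python3 -m handwheel '[[[0,0,0,0,-0.01,0,1],[0,0,0,0,-0.02,0,1],[0,0,0,0,-0.03,0,1],[0,0,0,0,-0.03,0,1]]]'
```

```text
clock: 7.95
tool_pos: [553.6, 47.3, 26.8]
tcp_rot: [-0.0, 0.996, 0.084, -0.0]
wrist_force: [-0.5, -0.4, 1.7]
width: 0.294
grasp_force: 3.0
```

This one follows freely: it is the loose one. Continue left to the limit, then right.

```bash
python3 -m handwheel '[[[0,0,0,0.002,-0.02,0,1],[0,0,0,0.004,-0.035,0,1],[0,0,0,0.005,-0.045,0,1],[0,0,0,0.005,-0.045,0,1],[0,0,0,0.005,-0.045,0,1]]]'
```

```text
clock: 8.45
tool_pos: [552.9, 60.6, 26.6]
tcp_rot: [-0.0, 0.996, 0.084, 0.0]
wrist_force: [-0.9, -0.3, 0.2]
width: 0.299
grasp_force: 3.1
```

```bash
python3 -m handwheel '[[[0,0,0,0.002,-0.013,0,1],[0,0,0,0.002,-0.013,0,1],[0,0,0,0.002,-0.013,0,1]]]'; python3 -m handwheel '[[[0,0,0,-0.003,0.03,0,1],[0,0,0,-0.007,0.06,0,1],[0,0,0,-0.008,0.09,0,1],[0,0,0,-0.006,0.12,0,1],[0,0,0,-0.003,0.145,0,1],[0,0,0,0,0.165,0,1],[0,0,0,0,0.17,0,1],[0,0,0,0,0.17,0,1]]]'
```

```text
clock: 8.75
tool_pos: [552.9, 64.4, 26.6]
tcp_rot: [-0.0, 0.997, 0.084, 0.0]
wrist_force: [-0.6, -0.1, 1.1]
width: 0.304
grasp_force: 3.2
clock: 9.55
tool_pos: [561.5, 13.7, 26.6]
tcp_rot: [0.0, 0.997, 0.083, 0.0]
wrist_force: [0.1, -0.1, -0.3]
width: 0.291
grasp_force: 3.1
```

```bash
python3 -m handwheel '[[[0,0,0,0.003,0.01,0,1],[0,0,0,0.003,0.01,0,1],[0,0,0,0,-0.03,0,1],[0,0,0,-0.004,-0.06,0,1],[0,0,0,-0.008,-0.082,0,1],[0,0,0,-0.008,-0.082,0,1]]]'; python3 -m handwheel '[[[0,0,0,0,0,0,1],[0,0,0,-0.03,0,0,1],[0,0,0,-0.07,0,0,1],[0,0,0,-0.11,0,0,1],[0,0,0,-0.15,0,0,1],[0,0,0,-0.19,0,0,1],[0,0,0,-0.23,0,0,1],[0,0,0,-0.27,0,0,1],[0,0,0,-0.31,0,0,1],[0,0,0,-0.34,0,0,1],[0,0,0,-0.365,0,0,1],[0,0,0,-0.365,0,0,1]]]' 8
python3 - <<'E'
from h import *
s=snap('top','pull.png')
plan((447,19,26),9.8)
for o in tails(s,(220,180,400,300)): print([np.round(x,1) for x in o])
E
```

```text
clock: 10.15
tool_pos: [555.0, 39.2, 26.8]
tcp_rot: [-0.0, 0.996, 0.084, 0.001]
wrist_force: [0.2, 0.0, -0.8]
width: 0.296
grasp_force: 3.0
clock: 11.35
tool_pos: [444.8, 19.4, 26.5]
tcp_rot: [0.0, 0.997, 0.084, -0.002]
wrist_force: [-3.5, 0.2, 2.9]
width: 0.287
grasp_force: 8.0
t 11.4 pos [444.8  19.4  26.5] yaw 9.59 shift [0.0069 0.0025 0.0017] turn -0.0012 F [-4.66 -1.76  5.58] w 0.293 8.0
[array([565.8, -34.4]), np.float64(9.5), array([553. , -36.5]), np.int32(205)]
[array([ 576.9, -105. ]), np.float64(9.2), array([ 563.7, -107.1]), np.int32(178)]
[array([506.1,  23.8]), np.float64(17.2), array([492.7,  21.2]), np.int32(116)]
[array([ 362.6, -141.7]), np.float64(-3.7), array([ 348.7, -140.9]), np.int32(468)]
```

View pics/pull.png

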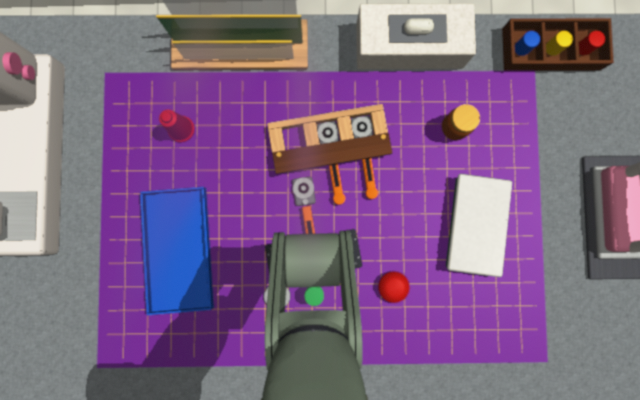

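The cutter's head at (303,188) lies clear in front of the bar edge (about row 169). The two sound cutters are still in place. Release and rise.

```bash
python3 -m handwheel '[[[0,0,0,0,0,0,1],[0,0,0,0,0,0,0],[0,0,0,0,0,0,0],[0,0,0,0,0,0,0],[0,0,0,0,0,0,0],[0,0,0,0,0,-0.15,0],[0,0,0,0,0,-0.3,0],[0,0,0,0,-0.3,-0.4,-1],[0,0,0,0,-0.45,-0.4,-1],[0,0,0,0,-0.45,-0.4,-1],[0,0,0,0,-0.45,-0.4,-1],[0,0,0,0,-0.45,-0.4,-1]]]' 3
python3 - <<'E'
from h import *
s=snap('top'); cv2.imwrite('pics/crop2.png',cv2.resize(s['color'][130:290,220:400],None,fx=4,fy=3.7,interpolation=cv2.INTER_CUBIC)[:,:,::-1])
for o in tails(s,(220,165,400,300)): print([np.round(x,1) for x in o])
plan((535,35,130),9.8)
E
```

```text
clock: 12.6
tool_pos: [424.3, 153.2, 146.6]
tcp_rot: [0.0, 0.996, 0.085, 0.0]
wrist_force: [-0.4, -0.2, 0.2]
width: 0.906
grasp_force: 0.0
[array([565.9, -34.4]), np.float64(9.5), array([553.1, -36.6]), np.int32(277)]
[array([ 576.9, -105. ]), np.float64(8.6), array([ 563.8, -107. ]), np.int32(256)]
[array([530.6,  33.2]), np.float64(10.6), array([517.2,  30.6]), np.int32(96)]
[array([445.6,  20.6]), np.float64(2.9), array([432.2,  20. ]), np.int32(162)]
[array([ 362.6, -141.9]), np.float64(-3.4), array([ 348.6, -141.2]), np.int32(464)]
t 12.65 pos [424.3 152.5 146.4] yaw 9.63 shift [0.2984 0.4478 0.0547] turn -0.0009 F [0.03 0.35 0.86] w 0.951 0.0
```

View pics/crop2.png

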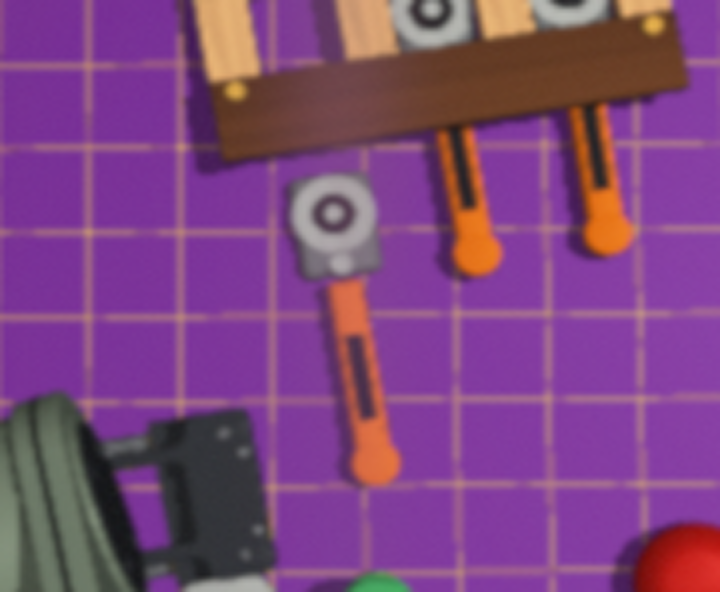

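The cutter lies free: its bolt is at crop (341,264), which is pixel (305,201), and its tail is at (446,20) mm. The handle begins at crop row 278, and that is where to grip.

```bash
python3 -m handwheel '[[[0,0,0,0.295,0.448,0,0],[0,0,0,0.295,0.448,0,0],[0,0,0,0.295,0.448,0,0],[0,0,0,0.295,0.448,0.1,0],[0,0,0,0.295,0.448,0.2,0],[0,0,0,0.295,0.448,0.2,0],[0,0,0,0.295,0.448,0.2,0]]]' 3
python3 -c "
from h import *
plan((534,35,25.5),9.6)"
```

```text
clock: 13.35
tool_pos: [533.7, 33.9, 86.4]
tcp_rot: [0.0, 0.997, 0.083, -0.001]
wrist_force: [0.0, -0.7, -0.1]
width: 0.498
grasp_force: 0.0
t 13.35 pos [533.7  33.9  86.4] yaw 9.49 shift [ 0.0019 -0.0036  0.2029] turn -0.0006 F [ 0.02 -0.72 -0.14] w 0.498 0.0
```

```bash
python3 -m handwheel '[[[0,0,0,0.002,-0.004,0.12,0],[0,0,0,0.002,-0.004,0.2,0],[0,0,0,0.002,-0.004,0.2,0],[0,0,0,0.002,-0.004,0.2,1],[0,0,0,0.002,-0.004,0.2,1],[0,0,0,0.002,-0.004,0.2,1],[0,0,0,0.002,-0.004,0.2,1],[0,0,0,0.002,-0.004,0.2,1]]]' 30
python3 -c "
from h import *
plan((534,35,25.5),9.6)"
```

```text
clock: 14.15
tool_pos: [535.5, 36.4, 28.1]
tcp_rot: [0.0, 0.996, 0.084, 0.001]
wrist_force: [-0.6, 1.0, 6.6]
width: 0.216
grasp_force: 30.0
t 14.15 pos [535.5  36.4  28.1] yaw 9.6 shift [-0.0058  0.0037  0.0086] turn -0.0 F [-0.62  0.96  6.57] w 0.216 29.97
```

```bash
python3 -m handwheel '[[[0,0,0,0,0,-0.03,1],[0,0,0,0,0,-0.08,1],[0,0,0,0,0,-0.15,1],[0,0,0,0,0,-0.22,1],[0,0,0,0,0,-0.26,1],[0,0,0,0,0,-0.26,1],[0,0,0,0,0,-0.26,1]]]' 35
python3 - <<'E'
from h import *
snap('side','lift.png')
plan((471.5,312,105),4)
E
```

```text
clock: 14.85
tool_pos: [534.0, 36.2, 104.2]
tcp_rot: [0.0, 0.997, 0.084, -0.0]
wrist_force: [-0.9, 0.8, -2.6]
width: 0.219
grasp_force: 35.0
t 14.9 pos [533.6  36.2 103.7] yaw 9.58 shift [-0.0512 -0.941  -0.0039] turn 0.031 F [-0.53 -0.37 -2.96] w 0.215 34.97
```

View pics/lift.png

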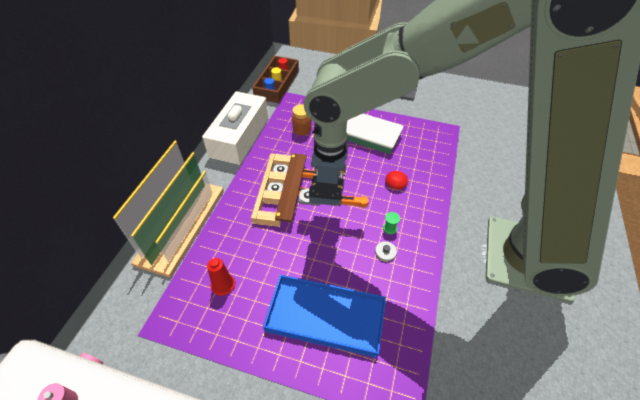

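The cutter hangs level in the gripper, head at (308,196) and tail at (362,201). Carry it smoothly to the tray.

```bash
python3 -m handwheel '[[[0,0,0.003,-0.005,-0.05,0,1],[0,0,0.008,-0.01,-0.15,0,1],[0,0,0.012,-0.02,-0.27,0,1],[0,0,0.016,-0.025,-0.39,0,1],[0,0,0.02,-0.03,-0.51,0,1],[0,0,0.024,-0.035,-0.63,0,1],[0,0,0.028,-0.04,-0.75,0,1],[0,0,0.031,-0.045,-0.85,0,1],[0,0,0.031,-0.051,-0.92,0,1],[0,0,0.031,-0.051,-0.941,0,1],[0,0,0.031,-0.051,-0.941,0,1],[0,0,0.031,-0.051,-0.941,0,1]]]' 35
python3 - <<'E'
from h import *
snap('side','over.png'); s=snap('top')
plan((471.5,312,33),4)
m=env.silhouettes('tray','top'); 
Rz=R.from_euler('z',4,degrees=True).as_matrix()
t=cv2.imread('pics/over.png'); sd=env.snapshot('side')
for dx,dy in ((-130,-67.5),(130,-67.5),(130,67.5),(-130,67.5)):
    p=proj(sd,np.array([457.5,311,31])+Rz@[dx,dy,0]); cv2.circle(t,(int(p[0]),int(p[1])),3,(0,255,255),-1)
cv2.imwrite('pics/over.png',t)
E
```

```text
clock: 16.1
tool_pos: [472.2, 310.9, 104.0]
tcp_rot: [0.001, 0.999, 0.035, -0.001]
wrist_force: [-0.4, -0.2, -3.2]
width: 0.219
grasp_force: 35.0
t 16.2 pos [472.6 310.8 104.4] yaw 3.93 shift [-0.0031 -0.0044  0.2379] turn -0.0004 F [-0.02 -0.11 -2.61] w 0.213 34.97
```

View pics/over.png

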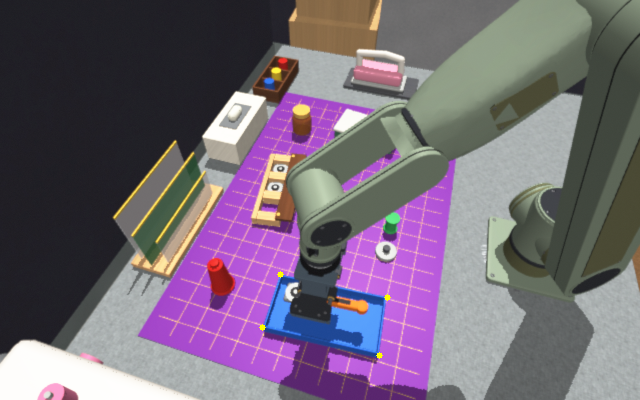

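The cutter hangs over the tray interior: head at about (293,292), tail at (362,307), well within the rim corners. Lower it.

```bash
python3 -m handwheel '[[[0,0,0,-0.003,-0.003,0.06,1],[0,0,0,-0.003,-0.003,0.13,1],[0,0,0,-0.003,-0.003,0.19,1],[0,0,0,-0.003,-0.003,0.22,1],[0,0,0,-0.003,-0.003,0.23,1],[0,0,0,-0.003,-0.003,0.235,1],[0,0,0,-0.003,-0.003,0.235,1]]]' 35
python3 -m handwheel '[[[0,0,0,0,0,0.005,1],[0,0,0,0,0,0.005,1]]]'
```

```text
clock: 17.0
tool_pos: [472.0, 313.1, 34.7]
tcp_rot: [-0.0, 0.999, 0.035, 0.001]
wrist_force: [-0.6, 0.1, -1.8]
width: 0.218
grasp_force: 35.0
clock: 17.2
tool_pos: [471.9, 313.2, 33.2]
tcp_rot: [-0.0, 0.999, 0.035, 0.001]
wrist_force: [0.9, -0.9, -1.2]
width: 0.214
grasp_force: 35.0
```

```bash
python3 -m handwheel '[[[0,0,0,0,0,0.005,1],[0,0,0,0,0,0.005,1]]]'; python3 -m handwheel '[[[0,0,0,0,0,0.003,1],[0,0,0,0,0,0.003,1]]]'
```

```text
clock: 17.4
tool_pos: [471.9, 313.2, 33.1]
tcp_rot: [-0.0, 0.999, 0.035, 0.001]
wrist_force: [-2.1, -1.2, 9.1]
width: 0.22
grasp_force: 35.0
clock: 17.6
tool_pos: [472.0, 313.2, 33.0]
tcp_rot: [-0.0, 0.999, 0.035, 0.001]
wrist_force: [-3.9, -2.1, 14.9]
width: 0.219
grasp_force: 35.0
```

On the floor (upward force). Release, rise straight up, and check.

```bash
python3 -m handwheel '[[[0,0,0,0,0,-0.003,1],[0,0,0,0,0,-0.003,0],[0,0,0,0,0,-0.003,0],[0,0,0,0,0,-0.003,0],[0,0,0,0,0,-0.003,0],[0,0,0,0,0,-0.1,0],[0,0,0,0,0,-0.25,0],[0,0,0,0,0,-0.4,0],[0,0,0,-0.1,0.3,-0.5,0],[0,0,0,-0.2,0.6,-0.5,0],[0,0,0,-0.2,0.6,-0.5,0],[0,0,0,-0.2,0.6,-0.5,0]]]' 5
python3 - <<'E'
from h import *
s=snap('top'); cv2.imwrite('pics/end.png',cv2.resize(s['color'][90:330,130:410],None,fx=2.5,fy=2.5)[:,:,::-1])
plan((471.5,312,33),4)
E
```

```text
clock: 18.8
tool_pos: [423.0, 127.2, 180.4]
tcp_rot: [0.0, 0.999, 0.035, -0.0]
wrist_force: [0.6, 0.5, 0.3]
width: 0.499
grasp_force: 0.0
t 18.85 pos [420.8 122.5 180.7] yaw 3.91 shift [ 0.213  -0.6209  0.4889] turn -0.0005 F [-3.15 -3.68 -0.51] w 0.502 0.0
```

View pics/end.png

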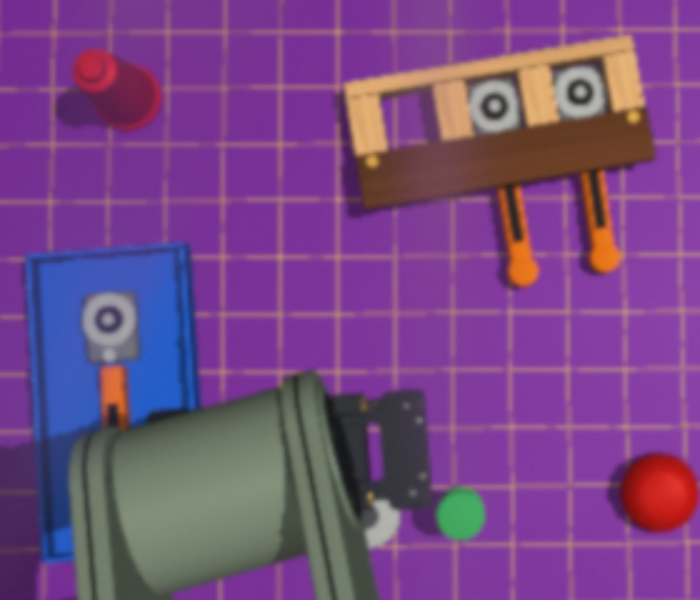

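The cutter lies in the tray: head at (108,325) with clear margin to the walls, handle running straight along the tray. The sound cutters are in the rack and the bystanders stand where they were.

```bash
python3 -m handwheel '[[[0,0,0,0,0,0,0],[0,0,0,0,0,0,0],[0,0,0,0,0,0,0]]]'
python3 -c "
from h import *
print(env.job_done())"
```

```text
clock: 19.15
tool_pos: [424.6, 130.1, 180.1]
tcp_rot: [-0.0, 0.999, 0.035, 0.0]
wrist_force: [0.1, 0.0, -0.8]
width: 0.502
grasp_force: 0.0
the job is handed in; nothing more can be done
None
```

I found the loose cutter (the leftmost), rocked it left then right, drew it out and laid it in the blue tray, then handed the job in at about 19 s; no verdict came back, and in the last picture the arm hid its handle end, so that end inside the tray is inferred, not seen.

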